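# Refit the crank of a donated hand mill

## Task

Get the hand mill ready for the sales table: lift its crank out of the white draining stand, put the shaft down through the round eye in the top of the mill, and feel for the drive inside by turning the crank until the square end drops in and the collar sits flat on the mill's top. Let go of the crank, and leave the other things on the table where they stand.

Things in the scene. Friction and masses are not known exactly. Their poses are not given: they have to be found in the camera images.
- crank: Loose steel crank, 0.2 to 0.4 kg, 139 mm long. Origin: centre of its foot; z up the shaft, x along the crank arm. From the foot up: square end 14 x 14 mm, sides along x and y, z 0 to 24 mm, edges not tapered; round shaft 20 mm in diameter to z = 75; collar disc 34 mm in diameter to z = 81. It starts upright in the stand, collar on the stand's top, foot 10 mm above the table.
- crank_grip (a point): Point on the crank's axis, 118 mm above its foot, in the dark wooden grip block to hold it by: 22 x 22 mm, sides along the crank's x and y, z 89 to 139 mm. Below the block lies the flat steel arm, 16 mm wide, z 81 to 89, from x = -12 to +82 mm; near its end, at x = 72 mm, stands a dark wooden knob 22 mm in diameter, up to z = 125.
- mill: Wooden box mill, fixed to the table, 110 x 110 mm, 100 mm tall, with a 12 mm thick, 114 mm square steel top plate. Origin: centre of its underside; z up; a small drawer on its -x side. Fully home, the crank's collar rests on the top plate and its foot is 25 mm above this origin.
- mill_eye (a point): Centre of the one round eye in the middle of the mill's top plate, level with the plate's upper face, 100 mm above the mill's underside. Eye 23 mm in diameter, chamfered.
- mill_drive (a point): Point on the eye's axis, 53 mm below the eye: top of the drive hidden in the mill, a stiffly turning block with a square through hole 16 mm wide, 30 mm deep. How far the drive is turned about the vertical differs every time and is not measured (axes here are the mill's). Out of line, the crank stops 22 mm too high; it drops in within about 7 degrees of true, at any quarter turn.
- stand: White plastic draining stand, fixed to the table, 130 x 90 mm, 85 mm tall, with a round hole of 25 mm diameter through its middle in which the crank is parked. Origin: centre of its underside; z up; x along its longer side.
- teapot: Bystander: white china coffee pot, 105 mm wide, 138 mm tall, spout along its +y and handle along -y. Origin: centre of its underside.
- tumbler: Bystander: amber glass tumbler, 72 mm wide, 95 mm tall. Origin: centre of its underside.
- mug: Bystander: white mug, 80 mm wide, 90 mm tall, handle along its +y. Origin: centre of its underside.
- pepper: Bystander: turned light-wood pepper mill, 54 mm wide, 155 mm tall. Origin: centre of its underside.
Things that resemble listed ones, but are neither listed nor needed, are in the scene too. There is more than one size of the crank; the one meant has the size given above.

How it is judged (in metres and radians):
On the way, in this order (a step that is already met when the one before it is completed fails the run):
1. the crank is lifted clear out of the stand (height (world z) of crank above 0.09 m), for 0.1 s.
2. the shaft has entered the eye of the mill (z of crank in the frame of mill_eye below -0.015 m and horizontal distance between crank and mill_eye below 0.008 m), for 0.1 s.
At the end, for the whole second after the job is handed in: The crank is home in the mill: its foot less than 29 mm above the mill's underside (collar within 4 mm of the top plate), within 5 mm of the eye's axis and 4 degrees of upright, at rest and released (z of crank in the frame of mill below 0.029 m and horizontal distance between crank and mill_eye below 0.005 m and angle between the z axis of crank and the z axis of mill, either way round below 0.07 rad and linear speed of crank below 0.02 m/s and angular speed of crank below 0.1 rad/s and contact force between the fingers and crank below 0.1 N); the robot touches nothing.
It fails at once if the teapot is moved more than 30 mm or tipped (distance of teapot from where it was at the start of the episode above 0.03 m or angle between teapot's own z axis and vertical above 0.4 rad).
It fails at once if the tumbler is moved more than 30 mm or tipped (distance of tumbler from where it was at the start of the episode above 0.03 m or angle between tumbler's own z axis and vertical above 0.4 rad).
It fails at once if the mug is moved more than 30 mm or tipped (distance of mug from where it was at the start of the episode above 0.03 m or angle between mug's own z axis and vertical above 0.4 rad).
It fails at once if the pepper is moved more than 30 mm or tipped (distance of pepper from where it was at the start of the episode above 0.03 m or angle between pepper's own z axis and vertical above 0.4 rad).
It also fails if it takes over 58 s, if anything falls off the work surface, if the arm or the gripper's body presses on something with over 40 N, if the wrist force passes 120 N, or if a joint passes its speed limit or range.

## Robot

A 6-joint arm with a two-finger parallel gripper is mounted at the origin on the work surface. World frame = base frame: x ahead of the robot, y to its left, z up, the work surface at z = 0. Lengths are in m, angles in degrees, forces in N, time in s.
With the tool pointing down it reaches from about 0.25 to 0.775 m from the base axis. Payload 4 kg.
Tool frame: the origin (TCP) lies midway between the tips of the shut fingers; the grasp point (between the pads) lies 19 mm behind it (robot.grasp_offset is the z of the grasp point in the tool frame, in m); z points along the fingers, x is the direction in which the jaws open and shut, and the axes are right-handed (so a half turn about z gives the same grasp; the last joint's range is limited). The gripper opens to 94 mm and grips with 3 to 60 N. Pads are 16 mm wide; open, the fingers measure 119 mm over their backs; the gripper's body (75 mm by 177 mm) begins 78 mm behind the grasp point.
Start: joints at [66.973, 4.996, 78.535, -0, 96.463, -5.907], TCP at [0.162, 0.526, 0.206] pointing down, gripper open.
Joint ranges: [-177.83, 177.83], [-43.37, 116.18], [15.69, 146.23], [-61.86, 241.86], [9.47, 152.12], [-147.06, 147.06]. Speed limits (degrees/s): [159.86, 159.86, 180, 180, 180, 180].

## Interface

Orientations are given as a 3x3 rotation matrix whose columns are the frame's x, y, z axes.
In Python, from cell import robot gives the robot as it stands.
- The arm moves only by the tool step_arm, never from a script. Its argument "targets" is text: rows parted by semicolons, each of 6 numbers parted by spaces: the shift along the tool's x, y, z in units of 40 mm (1.0 is 40 mm), then the turn, a rotation vector about the tool's x, y, z in rad. In form: dx dy dz ax ay az; .... A call has 1 to 8 rows; each row shifts and turns the pose as measured when the row begins, along the tool's axes as they then stand; what a row does not reach is not made up. A row lasts 1/12 s, in which the tool goes at most 41.7 mm and 7.16 degrees, less where a joint would pass 70% of its speed; a pose out of reach is approached as far as the arm can. A call is refused whole if a number of a shift passes 1 or a number of a turn 0.125, either way. A call with a gripper value outside its range is refused whole. "fingers" is the closure, from -1 (fully open) to 1 (shut), set as the call begins (left out, the last holds). The fingers move at their own pace and stop on an object; "newtons" is the grip in N (left out, the last holds). Time passes only in rows, so rows that do not move let the fingers close. It gives the time, the measured TCP pose, the force and the opening at its end, in the units of the state.
- robot.observe(): the state, without advancing time (a new reading comes with each control period).
- robot.capture(name): name is "scene" or "top"; returns the picture (480x640x3 uint8, red, green, blue); there is no depth.
- robot.camera_info(name): a dict with "mtx" (3x3 intrinsics, pixels), "k1" (the pictures are not rectified: a ray, as slopes to the right and down, at radius r is drawn at 1 + k1 r^2 times it, then the intrinsics apply), "cam_to_world" (4x4, takes a point from camera to world coordinates). Camera axes: x right, y down, z forward; pixel columns grow to the right and rows downward; lengths in m; the calibration is good to about 2 mm. A picture is of the moment at which its call begins. camera_info takes no time and is no camera call.
- robot.finish_job(): hands the job in, once; it reports no verdict.
The state is a dict: "clock": time; "qpos": joint angles; "qvel": joint speeds; "joint_efforts": joint torques, N m; "eef_pos": TCP position; "tcp_rot": TCP orientation; "contact_force": force on the tool from outside, world axes, zero at the start; "wrist_torque": the same for the moment, N m; "finger_gap": finger opening in m.
Only numpy, scipy, OpenCV 4.12 (cv2) and the standard library are available. Lean on these libraries where they do the work, as an engineer would, in place of code of your own. Each camera call takes 0.05 s, during which the arm holds its last target.

## Working session

There is one attempt and no reset: what is moved stays moved. The work goes in short steps, Python scripts to look and compute and a tool call to move; the robot and the scene stay as the last step left them, time stands still between calls to the robot, and variables do not carry over. Pictures are saved under pics/ and viewed, and the job is handed in when it is done.

Besides the shell and the picture viewer there is one more tool, called after "Emit:" in YAML: its name, and indented under it one key for each argument. step_arm: Moves the arm, as the interface text tells. Its arguments: {"type":"object","properties":{"targets":{"type":"string"},"fingers":{"type":"number"},"newtons":{"type":"number"}},"required":["targets"]}

```bash
ls; mkdir -p pics
cat > h.py <<'E'
import numpy as np, cv2
from cell import robot
def proj(name,P):
    c=robot.camera_info(name);M=np.linalg.inv(np.array(c["cam_to_world"]));p=M[:3,:3]@np.array(P,float)+M[:3,3]
    s=p[:2]/p[2];s=s*(1+c["k1"]*(s@s));K=np.array(c["mtx"]);return K[:2,:2]@s+K[:2,2]
def ray(name,uv):
    c=robot.camera_info(name);K=np.array(c["mtx"]);d=np.linalg.solve(K[:2,:2],np.array(uv,float)-K[:2,2]);s=d.copy()
    for _ in range(30): s=d/(1+c["k1"]*(s@s))
    T=np.array(c["cam_to_world"]);return T[:3,3],T[:3,:3]@np.array([s[0],s[1],1])
def onz(name,uv,z):
    o,d=ray(name,uv);return o+d*(z-o[2])/d[2]
def snap(name,f):
    im=robot.capture(name);im=cv2.cvtColor(np.asarray(im),cv2.COLOR_RGB2BGR);cv2.imwrite(f,im);return im
E
python3 - <<'E'
from h import *
for n in("scene","top"):
    snap(n,f"pics/{n}0.png");c=robot.camera_info(n);print(c)
print(robot.observe(),robot.grasp_offset)
E
```

```text
pics
{'mtx': array([[519.55185432,   0.        , 318.78868407],
       [  0.        , 519.55185432, 238.76878479],
       [  0.        ,   0.        ,   1.        ]]), 'k1': -0.0005391429762886285, 'cam_to_world': array([[ 0.73518291,  0.56889301, -0.36860118,  1.07990187],
       [ 0.67782525, -0.62311651,  0.3902291 , -0.50203408],
       [-0.00768287, -0.53673696, -0.84371465,  1.18286565],
       [ 0.        ,  0.        ,  0.        ,  1.        ]])}
{'mtx': array([[510.34310714,   0.        , 319.70264481],
       [  0.        , 510.34310714, 242.32878402],
       [  0.        ,   0.        ,   1.        ]]), 'k1': 0.012915237765166511, 'cam_to_world': array([[-0.00854666, -0.99502428,  0.09926551,  0.46598784],
       [-0.99990595,  0.00956871,  0.00982457,  0.00821648],
       [-0.01072553, -0.09917221, -0.99501248,  1.59956069],
       [ 0.        ,  0.        ,  0.        ,  1.        ]])}
{'clock': 0.1, 'qpos': array([ 6.69711431e+01,  5.03570543e+00,  7.86143181e+01,  5.77810450e-05,
        9.64644927e+01, -5.90709464e+00]), 'qvel': array([ 0.02771588,  0.0042776 , -0.13226881, -0.00032538,  0.12891594,
        0.01375679]), 'joint_efforts': array([ 2.75434861e-03, -3.41253161e+01, -3.03301406e+01,  7.21857604e-02,
        3.04166204e-02, -1.12318696e-04]), 'eef_pos': array([0.16173025, 0.52516557, 0.20442896]), 'tcp_rot': array([[ 2.94402451e-01,  9.55681215e-01, -7.82796472e-04],
       [ 9.55679468e-01, -2.94403419e-01, -1.83901207e-03],
       [-1.98796725e-03, -2.06692855e-04, -9.99998003e-01]]), 'contact_force': array([-0.13356555, -0.04589063, -0.61501484]), 'wrist_torque': array([-0.01410787,  0.00619707, -0.04740656]), 'finger_gap': 0.09419626927761073} -0.0188
```

View pics/scene0.png

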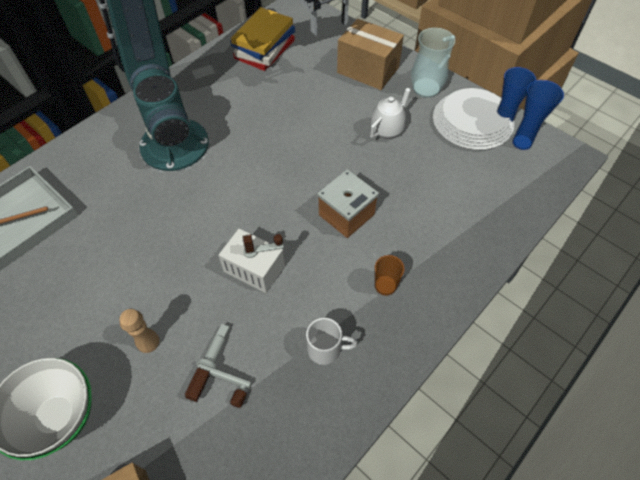

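View pics/top0.png

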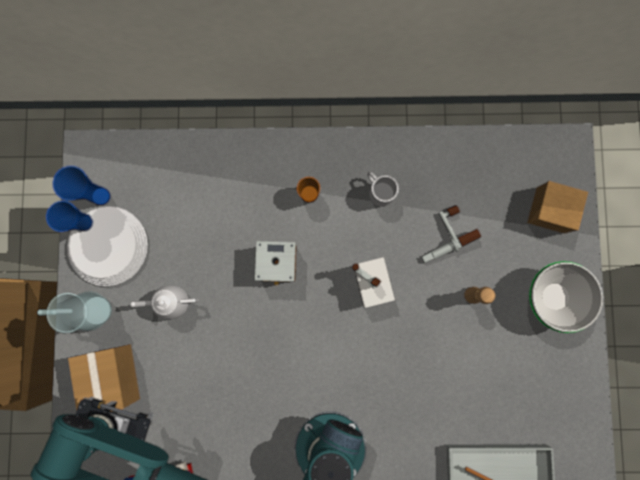

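The scene picture shows two cranks. One is upright in the white stand (scene ~(249,243), top ~(370,275)). The other lies loose on the table and looks bigger (scene ~(215,368), top ~(455,240)). The one in the stand fits the task, so I'll confirm it in crops.

Run:
```python
from h import *
a=cv2.imread("pics/scene0.png");b=cv2.imread("pics/top0.png")
A=cv2.resize(a[160:300,205:395],None,fx=4,fy=4,interpolation=cv2.INTER_CUBIC);B=cv2.resize(b[220:320,240:410],None,fx=4.7,fy=4.7,interpolation=cv2.INTER_CUBIC)
cv2.imwrite("pics/cs.png",A);cv2.imwrite("pics/ct.png",B)
```

```text
(no output)
```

View pics/cs.png

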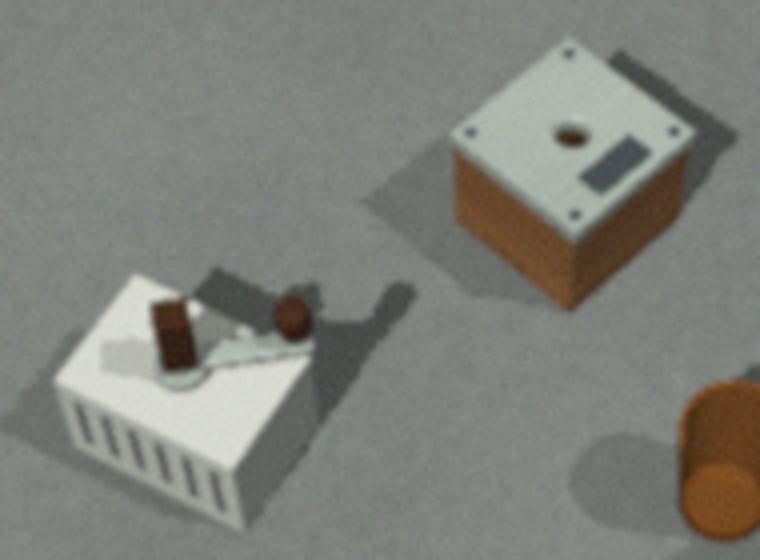

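View pics/ct.png

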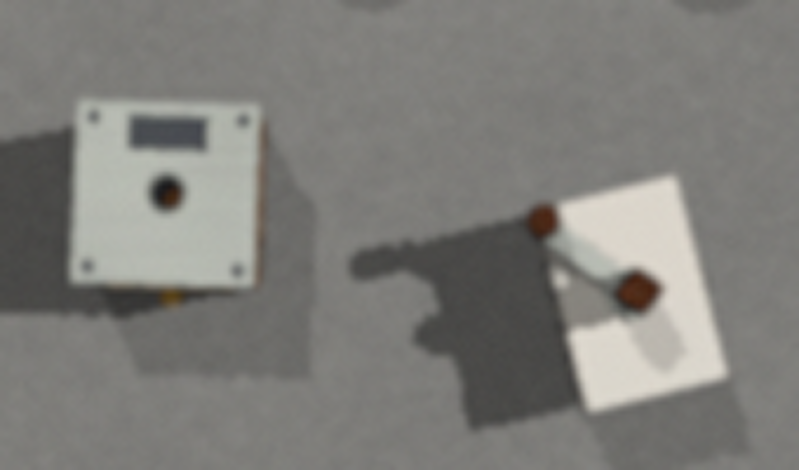

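The crops confirm it. In the stand is one small crank: grip block in the top crop at (637,290), knob at (543,218), arm between them. The mill has a single eye at crop (167,192), and its dark rectangle is only a label. Next I'll measure.

Run:
```python
from h import *
a=cv2.imread("pics/scene0.png");b=cv2.imread("pics/top0.png")
def blobs(im,mask,roi,minA=8):
    x0,y0,x1,y1=roi;m=np.zeros_like(mask);m[y0:y1,x0:x1]=mask[y0:y1,x0:x1]
    n,l,s,c=cv2.connectedComponentsWithStats(m.astype(np.uint8));return [(c[i].round(2),s[i],l==i) for i in range(1,n) if s[i][4]>=minA]
for n,im,roi in(("top",b,(345,255,395,310)),("scene",a,(235,225,295,260))):
    f=im.astype(int);m=(f[...,2]-f[...,0]>22)&(f[...,2]<140)
    for c,s,l in blobs(im,m,roi): print(n,"brown",c,s, onz(n,c,.149).round(4),onz(n,c,.135).round(4))
    for c,s,l in blobs(im,m,roi):
        p=np.argwhere(l)[:,::-1].astype(np.float32);r=cv2.minAreaRect(p);print(r)
# plate
f=b.astype(int);m=(f.min(2)>145)
for c,s,l in blobs(b,m,(245,230,305,295),300):
    cs,_=cv2.findContours(l.astype(np.uint8),0,2);h=cv2.convexHull(max(cs,key=cv2.contourArea));r=cv2.minAreaRect(h)
    P=np.array([onz("top",q,.1)[:2] for q in cv2.boxPoints(r)]);print("plate",r,P.round(4),P.mean(0),[np.linalg.norm(P[i]-P[i-1]).round(4) for i in range(4)])
f=a.astype(int);m=(f.min(2)>135)
for c,s,l in blobs(a,m,(310,165,385,225),300):
    cs,_=cv2.findContours(l.astype(np.uint8),0,2);h=cv2.convexHull(max(cs,key=cv2.contourArea))
    q=cv2.approxPolyDP(h,5,True)[:,0];P=np.array([onz("scene",x,.1)[:2] for x in q.astype(float)]);print("plate scene",q.tolist(),P.round(4),P.mean(0))
# eye dark
for n,im,roi in(("top",b,(268,254,282,268)),("scene",a,(338,186,358,200))):
    g=cv2.cvtColor(im,cv2.COLOR_BGR2GRAY).astype(float);x0,y0,x1,y1=roi;w=np.clip(150-g[y0:y1,x0:x1],0,None);w[w<25]=0
    yy,xx=np.mgrid[y0:y1,x0:x1];c=((w*xx).sum()/w.sum(),(w*yy).sum()/w.sum());print("eye",n,c,onz(n,c,.1).round(4))
    print(proj(n,[0.5,0.1,.1]))
# stand
f=b.astype(int);m=(f.min(2)>190)
for c,s,l in blobs(b,m,(340,250,400,312),200):
    cs,_=cv2.findContours(l.astype(np.uint8),0,2);r=cv2.minAreaRect(cv2.convexHull(max(cs,key=cv2.contourArea)))
    P=np.array([onz("top",q,.085)[:2] for q in cv2.boxPoints(r)]);print("stand",P.round(4),P.mean(0).round(4),[np.linalg.norm(P[i]-P[i-1]).round(4) for i in range(4)])
```

```text
top brown [355.28 266.41] [353 264   6   6  29] [ 0.541  -0.0779  0.149 ] [ 0.5417 -0.0788  0.135 ]
top brown [375.62 281.56] [372 278   9   8  48] [ 0.4976 -0.1348  0.149 ] [ 0.4979 -0.1362  0.135 ]
((355.5, 266.5), (5.0, 5.0), 90.0)
((375.70001220703125, 281.6000061035156), (7.155416965484619, 6.708203315734863), 26.56505012512207)
scene brown [248.02 242.91] [243 235  10  17 116] [ 0.5132 -0.1444  0.149 ] [ 0.5056 -0.1396  0.135 ]
scene brown [277.6 238.9] [274 234   8  11  67] [ 0.5567 -0.0897  0.149 ] [ 0.5496 -0.0841  0.135 ]
((248.05770874023438, 243.28848266601562), (16.277639389038086, 7.452413558959961), 78.69007110595703)
((277.5, 239.0), (10.0, 7.0), 90.0)
plate ((274.5541076660156, 260.5390625), (38.3810920715332, 38.49212646484375), 2.12109637260437) [[0.5091 0.2149]
 [0.6225 0.2111]
 [0.6172 0.0976]
 [0.5039 0.1022]] [0.56319008 0.1564632 ] [np.float64(0.1127), np.float64(0.1135), np.float64(0.1136), np.float64(0.1134)]
plate scene [[346, 169], [377, 192], [349, 217], [318, 194]] [[0.5098 0.2125]
 [0.621  0.2082]
 [0.6191 0.0986]
 [0.5113 0.0994]] [0.56527761 0.1546613 ]
eye top (np.float64(274.9734273318872), np.float64(260.5542299349241)) [0.5629 0.1552 0.1   ]
[293.78562551 281.81045878]
eye scene (np.float64(348.34205676373017), np.float64(194.42167342425358)) [0.5708 0.1517 0.1   ]
[314.99763486 191.54508881]
stand [[ 0.5493 -0.0815]
 [ 0.5692 -0.1642]
 [ 0.4468 -0.1921]
 [ 0.4272 -0.1101]] [ 0.4981 -0.137 ] [np.float64(0.1255), np.float64(0.085), np.float64(0.1255), np.float64(0.0843)]
```

The measurements agree. Crank axis is about (0.498,-0.136), matching the stand centre at (0.498,-0.137). The knob distance of 71.5 mm fits the stated 72, with the arm at about 52.5°. The mill eye is about (0.563,0.1555). I'll grip across the crank's y, so tool x goes to -37.4°.

```bash
cat > plan.py <<'E'
import sys
from h import *
from scipy.spatial.transform import Rotation as R
# usage: x y z phi n : print tool-axis rows towards goal in n rows
x,y,z,phi=map(float,sys.argv[1:5]);n=int(sys.argv[5])
s=robot.observe();p=s["eef_pos"];Rm=np.array(s["tcp_rot"]);f=np.radians(phi)
G=np.array([[np.cos(f),np.sin(f),0],[np.sin(f),-np.cos(f),0],[0,0,-1]]).reshape(3,3)
print("t",s["clock"],"p",p.round(4),"phi",np.degrees(np.arctan2(Rm[1,0],Rm[0,0])).round(2),"tiltz",Rm[:2,2].round(4),"F",s["contact_force"].round(2),"T",s["wrist_torque"].round(3),"gap",round(s["finger_gap"],4),"q",s["qpos"].round(1))
d=(np.array([x,y,z])-p)/n
rv=R.from_matrix(Rm.T@G).as_rotvec();print("total tool rot",rv.round(4),"tool shift/40mm",(Rm.T@d*n/.04).round(3))
out=[]
for i in range(n):
    Ri=Rm@R.from_rotvec(rv*i/n).as_matrix();v=Ri.T@d/.04;out.append(" ".join(f"{k:.2f}" for k in v)+" "+" ".join(f"{k:.3f}" for k in rv/n))
for i in range(0,n,8): print("; ".join(out[i:i+8]))
E
python3 plan.py .498 -.136 .25 -37.4 22
```

```text
t 0.1 p [0.1617 0.5252 0.2044] phi 72.88 tiltz [-0.0008 -0.0018] F [-0.13 -0.05 -0.62] T [-0.014  0.006 -0.047] gap 0.0942 q [67.   5.  78.6  0.  96.5 -5.9]
total tool rot [1.8000e-03 1.5000e-03 1.9247e+00] tool shift/40mm [-13.324  12.9    -1.115]
-0.61 0.59 -0.05 0.000 0.000 0.087; -0.55 0.64 -0.05 0.000 0.000 0.087; -0.49 0.68 -0.05 0.000 0.000 0.087; -0.43 0.72 -0.05 0.000 0.000 0.087; -0.37 0.76 -0.05 0.000 0.000 0.087; -0.30 0.79 -0.05 0.000 0.000 0.087; -0.23 0.81 -0.05 0.000 0.000 0.087; -0.16 0.83 -0.05 0.000 0.000 0.087
-0.09 0.84 -0.05 0.000 0.000 0.087; -0.01 0.84 -0.05 0.000 0.000 0.087; 0.06 0.84 -0.05 0.000 0.000 0.087; 0.13 0.83 -0.05 0.000 0.000 0.087; 0.21 0.82 -0.05 0.000 0.000 0.087; 0.28 0.80 -0.05 0.000 0.000 0.087; 0.35 0.77 -0.05 0.000 0.000 0.087; 0.41 0.74 -0.05 0.000 0.000 0.087
0.47 0.70 -0.05 0.000 0.000 0.087; 0.53 0.65 -0.05 0.000 0.000 0.087; 0.59 0.60 -0.05 0.000 0.000 0.087; 0.64 0.55 -0.05 0.000 0.000 0.087; 0.68 0.49 -0.05 0.000 0.000 0.087; 0.73 0.43 -0.05 0.000 0.000 0.087
```

Emit:
step_arm:
  targets: "-0.6 0.6 -0.2 0 0 0.09; -0.55 0.64 -0.2 0 0 0.09; -0.5 0.68 -0.2 0 0 0.09; -0.43 0.72 -0.2 0 0 0.09; -0.37 0.76 -0.1 0 0 0.09; -0.3 0.79 -0.1 0 0 0.09; -0.23 0.81 0 0 0 0.09; -0.16 0.83 0 0 0 0.09"
  fingers: -1
  newtons: 40

```text
clock: 0.77
eef_pos: [0.2797, 0.2756, 0.2395]
tcp_rot: [[0.862, 0.507, -0.008], [0.507, -0.862, -0.012], [-0.013, 0.007, -1.0]]
contact_force: [0.5, -0.0, -0.9]
finger_gap: 0.094
```

Emit:
step_arm:
  targets: "-0.1 0.84 0 0 0 0.09; 0 0.84 0 0 0 0.09; 0.06 0.84 0 0 0 0.09; 0.13 0.83 0 0 0 0.09; 0.2 0.82 0 0 0 0.09; 0.28 0.8 0 0 0 0.09; 0.35 0.77 0 0 0 0.09; 0.4 0.74 0 0 0 0.09"

```text
clock: 1.43
eef_pos: [0.3856, 0.014, 0.2394]
tcp_rot: [[0.975, -0.222, -0.009], [-0.222, -0.975, -0.012], [-0.006, 0.014, -1.0]]
contact_force: [0.3, -0.1, 0.8]
finger_gap: 0.0941
```

```bash
python3 plan.py .498 -.136 .25 -37.4 8
```

```text
t 1.4333 p [0.3856 0.014  0.2394] phi -12.82 tiltz [-0.0086 -0.0122] F [ 0.33 -0.06  0.8 ] T [-0.04   0.05   0.047] gap 0.0941 q [ -5.7 -16.1  94.1  -0.8 102.5   7. ]
total tool rot [0.0149 0.0026 0.4291] tool shift/40mm [ 3.57   3.038 -0.244]
0.45 0.38 -0.03 0.002 0.000 0.054; 0.47 0.36 -0.03 0.002 0.000 0.054; 0.48 0.33 -0.03 0.002 0.000 0.054; 0.50 0.30 -0.03 0.002 0.000 0.054; 0.52 0.28 -0.03 0.002 0.000 0.054; 0.53 0.25 -0.03 0.002 0.000 0.054; 0.54 0.22 -0.03 0.002 0.000 0.054; 0.55 0.19 -0.03 0.002 0.000 0.054
```

Emit:
step_arm:
  targets: "0.45 0.38 -0.03 0.002 0 0.054; 0.47 0.36 -0.03 0.002 0 0.054; 0.48 0.33 -0.03 0.002 0 0.054; 0.5 0.3 -0.03 0.002 0 0.054; 0.52 0.28 -0.03 0.002 0 0.054; 0.53 0.25 -0.03 0.002 0 0.054; 0.54 0.22 -0.03 0.002 0 0.054; 0.55 0.19 -0.03 0.002 0 0.054"

```text
clock: 2.1
eef_pos: [0.4962, -0.1501, 0.2446]
tcp_rot: [[0.772, -0.635, -0.009], [-0.635, -0.772, 0.005], [-0.01, 0.002, -1.0]]
contact_force: [-0.2, -0.2, 0.2]
finger_gap: 0.0941
```

```bash
python3 plan.py .498 -.136 .18 -37.4 4
```

```text
t 2.1 p [ 0.4962 -0.1501  0.2446] phi -39.44 tiltz [-0.0087  0.0046] F [-0.17 -0.21  0.2 ] T [-0.068  0.102 -0.02 ] gap 0.0941 q [-23.1   1.1  78.2   0.  101.2  16.3]
total tool rot [ 0.0018  0.0097 -0.0356] tool shift/40mm [-0.174 -0.304  1.615]
-0.04 -0.08 0.40 0.000 0.002 -0.009; -0.04 -0.08 0.40 0.000 0.002 -0.009; -0.04 -0.08 0.40 0.000 0.002 -0.009; -0.04 -0.08 0.40 0.000 0.002 -0.009
```

Emit:
step_arm:
  targets: "-0.15 -0.3 0.2 0 0.01 -0.035; 0 0 0.4 0 0 0; 0 0 0.4 0 0 0; 0 0 0.3 0 0 0; 0 0 0 0 0 0; 0 0 0 0 0 0"

```text
clock: 2.6
eef_pos: [0.5004, -0.1421, 0.1859]
tcp_rot: [[0.789, -0.614, -0.007], [-0.614, -0.789, -0.001], [-0.005, 0.005, -1.0]]
contact_force: [0.7, 0.5, 0.3]
finger_gap: 0.094
```

```bash
python3 plan.py .498 -.136 .111 -37.4 4
```

```text
t 2.6 p [ 0.5004 -0.1421  0.1859] phi -37.89 tiltz [-0.0071 -0.0006] F [0.74 0.46 0.34] T [-0.048  0.107  0.031] gap 0.094 q [-22.    1.8  84.2  -0.2  94.5  15.9]
total tool rot [ 0.0048  0.0053 -0.0086] tool shift/40mm [-0.131 -0.091  1.874]
-0.03 -0.02 0.47 0.001 0.001 -0.002; -0.03 -0.02 0.47 0.001 0.001 -0.002; -0.03 -0.02 0.47 0.001 0.001 -0.002; -0.03 -0.02 0.47 0.001 0.001 -0.002
```

Emit:
step_arm:
  targets: "-0.13 -0.1 0 0.005 0.005 -0.008; 0 0 0 0 0 0; 0 0 0 0 0 0"

```text
clock: 2.85
eef_pos: [0.4988, -0.135, 0.187]
tcp_rot: [[0.795, -0.607, 0.001], [-0.607, -0.795, 0.0], [0.001, -0.001, -1.0]]
contact_force: [-0.2, -0.3, 0.4]
finger_gap: 0.0944
```

```bash
python3 plan.py .498 -.136 .111 -37.4 1
python3 - <<'E'
from h import *
a=snap("scene","pics/s1.png");b=snap("top","pics/t1.png")
cv2.imwrite("pics/s1c.png",cv2.resize(a[120:300,160:360],None,fx=3.3,fy=3.3,interpolation=2))
E
```

```text
t 2.85 p [ 0.4988 -0.135   0.187 ] phi -37.38 tiltz [0.0012 0.0004] F [-0.25 -0.28  0.37] T [-0.096  0.116  0.019] gap 0.0944 q [-21.5   1.   84.9   0.   94.1  15.9]
total tool rot [-0.001  -0.0007  0.0003] tool shift/40mm [-0.003  0.033  1.9  ]
-0.00 0.03 1.90 -0.001 -0.001 0.000
```

View pics/s1c.png

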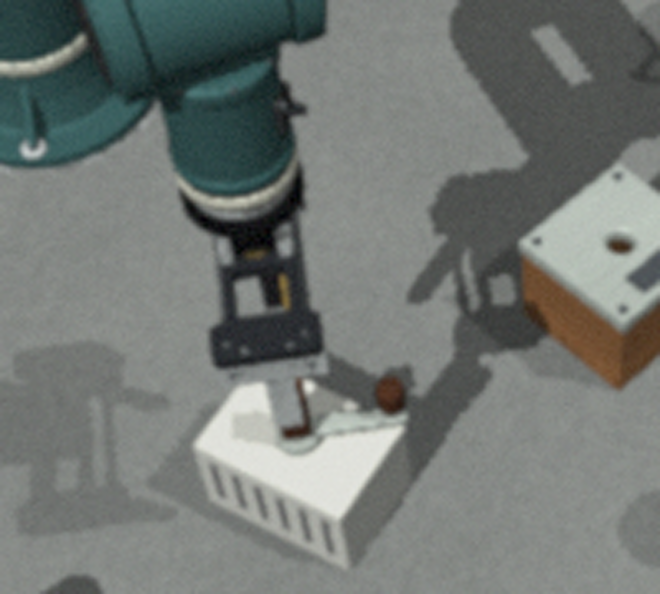

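The gripper is centred over the grip block (crop ~(295,410)) and the knob at (390,393) is clear of the fingers. I'll descend.

Emit:
step_arm:
  targets: "0 0.03 0.5 0 0 0; 0 0 0.5 0 0 0; 0 0 0.5 0 0 0; 0 0 0.3 0 0 0; 0 0 0.1 0 0 0; 0 0 0 0 0 0; 0 0 0 0 0 0"

```text
clock: 3.53
eef_pos: [0.5023, -0.1376, 0.1152]
tcp_rot: [[0.795, -0.607, 0.014], [-0.607, -0.795, -0.005], [0.014, -0.005, -1.0]]
contact_force: [-0.3, -0.1, 0.6]
finger_gap: 0.0939
```

```bash
python3 plan.py .498 -.136 .110 -37.4 1
```

```text
t 3.5333 p [ 0.5023 -0.1376  0.1152] phi -37.36 tiltz [ 0.0142 -0.005 ] F [-0.3  -0.13  0.64] T [-0.065  0.119  0.03 ] gap 0.0939 q [-21.6   2.7  91.3   0.   85.1  15.8]
total tool rot [-0.0046 -0.0143  0.0007] tool shift/40mm [-0.112  0.035  0.129]
-0.11 0.03 0.13 -0.005 -0.014 0.001
```

Emit:
step_arm:
  targets: "-0.11 0.03 0.13 -0.005 -0.014 0; 0 0 0 0 0 0; 0 0 0 0 0 0"

```text
clock: 3.78
eef_pos: [0.4995, -0.1364, 0.1126]
tcp_rot: [[0.795, -0.607, 0.003], [-0.607, -0.795, -0.002], [0.004, -0.001, -1.0]]
contact_force: [0.5, -1.1, -0.1]
finger_gap: 0.0937
```

```bash
python3 plan.py .498 -.136 .110 -37.4 1
```

```text
t 3.7833 p [ 0.4995 -0.1364  0.1126] phi -37.36 tiltz [ 0.0035 -0.002 ] F [ 0.52 -1.07 -0.09] T [-0.061  0.117  0.031] gap 0.0937 q [-21.5   2.9  91.4  -0.   85.5  15.8]
total tool rot [-0.0006 -0.004   0.0007] tool shift/40mm [-0.036  0.014  0.065]
-0.04 0.01 0.07 -0.001 -0.004 0.001
```

Emit:
step_arm:
  targets: "-0.04 0.01 0.07 0 -0.004 0; 0 0 0 0 0 0; 0 0 0 0 0 0; 0 0 0 0 0 0; 0 0 0 0 0 0; 0 0 0 0 0 0; 0 0 0 0 0 0; 0 0 0 0 0 0"
  fingers: 1
  newtons: 40

```text
clock: 4.45
eef_pos: [0.4989, -0.1361, 0.1116]
tcp_rot: [[0.795, -0.607, 0.003], [-0.607, -0.795, -0.001], [0.003, -0.002, -1.0]]
contact_force: [-1.1, 0.2, 1.4]
finger_gap: 0.0439
```

```bash
python3 plan.py .498 -.136 .230 -37.4 1
```

```text
t 4.45 p [ 0.4989 -0.1361  0.1116] phi -37.36 tiltz [ 0.0034 -0.0007] F [-1.1   0.19  1.38] T [-0.066  0.095  0.067] gap 0.0439 q [-21.6   2.8  91.6   0.   85.4  15.8]
total tool rot [-0.0015 -0.0031  0.0007] tool shift/40mm [-0.011  0.007 -2.961]
-0.01 0.01 -2.96 -0.002 -0.003 0.001
```

Still closing, so I'll wait more.

Emit:
step_arm:
  targets: "0 0 0 0 0 0; 0 0 0 0 0 0; 0 0 0 0 0 0; 0 0 0 0 0 0; 0 0 0 0 0 0; 0 0 0 0 0 0"

```text
clock: 4.95
eef_pos: [0.4984, -0.1357, 0.1116]
tcp_rot: [[0.795, -0.607, 0.002], [-0.607, -0.795, 0.0], [0.002, -0.001, -1.0]]
contact_force: [-0.1, 0.4, 1.9]
finger_gap: 0.022
```

```bash
python3 plan.py .498 -.136 .230 -37.4 1
```

```text
t 4.95 p [ 0.4984 -0.1357  0.1116] phi -37.35 tiltz [0.0021 0.0002] F [-0.06  0.42  1.86] T [0.009 0.16  0.043] gap 0.022 q [-21.6   2.8  91.6   0.1  85.5  15.8]
total tool rot [-0.0014 -0.0016  0.0009] tool shift/40mm [ 1.00e-03  7.00e-03 -2.96e+00]
0.00 0.01 -2.96 -0.001 -0.002 0.001
```

The gap of 22.0 mm matches the block. I'll lift straight up.

Emit:
step_arm:
  targets: "0 0 -0.2 0 0 0; 0 0 -0.4 0 0 0; 0 0 -0.5 0 0 0; 0 0 -0.5 0 0 0; 0 0 -0.5 0 0 0; 0 0 -0.5 0 0 0; 0 0 -0.3 0 0 0; 0 0 0 0 0 0"

```text
clock: 5.62
eef_pos: [0.4976, -0.1355, 0.2281]
tcp_rot: [[0.795, -0.607, -0.003], [-0.607, -0.795, 0.003], [-0.004, -0.0, -1.0]]
contact_force: [0.3, 0.1, -1.6]
finger_gap: 0.0219
```

```bash
python3 plan.py .498 -.136 .230 -37.4 1
python3 - <<'E'
from h import *
a=snap("scene","pics/s2.png")
cv2.imwrite("pics/s2c.png",cv2.resize(a[120:300,160:360],None,fx=3.3,fy=3.3,interpolation=2))
E
```

```text
t 5.6167 p [ 0.4976 -0.1355  0.2281] phi -37.36 tiltz [-0.0033  0.0026] F [ 0.31  0.08 -1.6 ] T [-0.109  0.064 -0.01 ] gap 0.0219 q [-21.6   0.6  80.6   0.1  99.1  15.8]
total tool rot [-0.0001  0.0042  0.0007] tool shift/40mm [ 0.016  0.003 -0.046]
0.02 0.00 -0.05 -0.000 0.004 0.001
```

View pics/s2c.png

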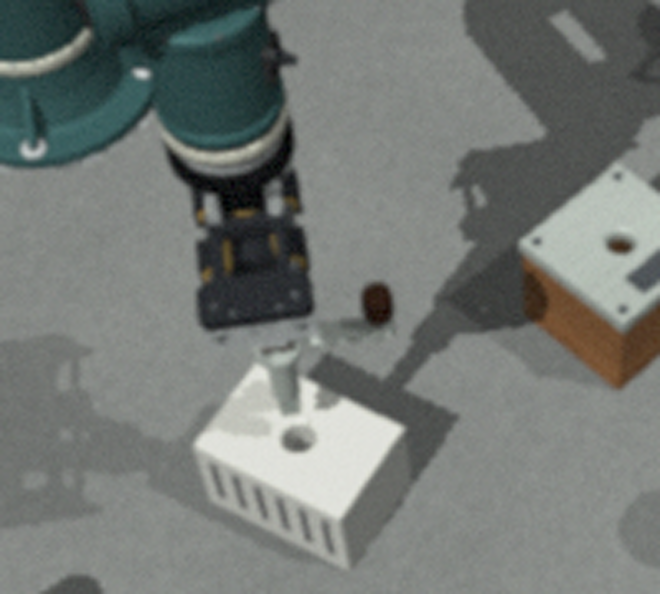

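The crank is out and hanging upright (crop shaft at ~(285,380)), and the stand hole is empty. I'll carry it to the mill eye.

```bash
python3 plan.py .563 .1555 .232 -37.4 14
```

```text
t 5.6667 p [ 0.4973 -0.1354  0.227 ] phi -37.36 tiltz [-0.0045  0.0031] F [ 0.29  0.59 -2.99] T [-0.056  0.087  0.035] gap 0.0216 q [-21.6   0.6  80.7   0.1  99.   15.8]
total tool rot [0.0003 0.0054 0.0007] tool shift/40mm [-3.108 -6.777 -0.11 ]
-0.22 -0.48 -0.01 0.000 0.000 0.000; -0.22 -0.48 -0.01 0.000 0.000 0.000; -0.22 -0.48 -0.01 0.000 0.000 0.000; -0.22 -0.48 -0.01 0.000 0.000 0.000; -0.22 -0.48 -0.01 0.000 0.000 0.000; -0.22 -0.48 -0.01 0.000 0.000 0.000; -0.22 -0.48 -0.01 0.000 0.000 0.000; -0.22 -0.48 -0.01 0.000 0.000 0.000
-0.22 -0.48 -0.01 0.000 0.000 0.000; -0.22 -0.48 -0.01 0.000 0.000 0.000; -0.22 -0.48 -0.01 0.000 0.000 0.000; -0.22 -0.48 -0.01 0.000 0.000 0.000; -0.22 -0.48 -0.01 0.000 0.000 0.000; -0.22 -0.48 -0.01 0.000 0.000 0.000
```

Emit:
step_arm:
  targets: "-0.15 -0.3 -0.1 0 0.005 0; -0.22 -0.48 -0.05 0 0 0; -0.22 -0.48 -0.02 0 0 0; -0.22 -0.48 0 0 0 0; -0.22 -0.48 0 0 0 0; -0.22 -0.48 0 0 0 0; -0.22 -0.48 0 0 0 0; -0.22 -0.48 0 0 0 0"

```text
clock: 6.33
eef_pos: [0.5289, 0.024, 0.2208]
tcp_rot: [[0.788, -0.615, -0.02], [-0.615, -0.789, 0.0], [-0.016, 0.012, -1.0]]
contact_force: [-0.0, -0.1, -2.4]
finger_gap: 0.0216
```

```bash
python3 plan.py .563 .1555 .232 -37.4 6
```

```text
t 6.3333 p [0.5289 0.024  0.2208] phi -37.96 tiltz [-0.0204  0.0004] F [-0.05 -0.14 -2.4 ] T [-0.04   0.097  0.008] gap 0.0216 q [-3.5  3.1 78.8 -0.  99.2 34.4]
total tool rot [ 0.0122  0.0164 -0.0096] tool shift/40mm [-1.353 -3.114 -0.296]
-0.23 -0.52 -0.05 0.002 0.003 -0.002; -0.22 -0.52 -0.05 0.002 0.003 -0.002; -0.22 -0.52 -0.05 0.002 0.003 -0.002; -0.22 -0.52 -0.05 0.002 0.003 -0.002; -0.22 -0.52 -0.05 0.002 0.003 -0.002; -0.22 -0.52 -0.05 0.002 0.003 -0.002
```

Emit:
step_arm:
  targets: "-0.15 -0.35 -0.25 0.006 0.008 -0.005; -0.22 -0.5 -0.2 0.003 0.005 -0.003; -0.22 -0.5 -0.15 0.002 0.003 0; -0.22 -0.5 -0.05 0 0 0; -0.22 -0.5 -0.05 0 0 0; -0.2 -0.4 -0.05 0 0 0; 0 0 0 0 0 0; 0 0 0 0 0 0"

```text
clock: 7.0
eef_pos: [0.5525, 0.151, 0.234]
tcp_rot: [[0.797, -0.604, -0.028], [-0.604, -0.797, -0.002], [-0.021, 0.018, -1.0]]
contact_force: [-0.2, 0.3, -1.9]
finger_gap: 0.0218
```

```bash
python3 plan.py .563 .1555 .226 -37.4 1
```

```text
t 7.0 p [0.5525 0.151  0.234 ] phi -37.15 tiltz [-0.0279 -0.0017] F [-0.15  0.25 -1.89] T [-0.066  0.073  0.012] gap 0.0218 q [  9.5   9.   71.    0.2 101.7  46.7]
total tool rot [0.0183 0.0212 0.0045] tool shift/40mm [ 0.146 -0.252  0.194]
0.15 -0.25 0.19 0.018 0.021 0.005
```

Emit:
step_arm:
  targets: "0.15 -0.25 0.15 0.018 0.021 0.004; 0 0 0 0 0 0; 0 0 0 0 0 0; 0 0 0 0 0 0"

```text
clock: 7.33
eef_pos: [0.5609, 0.1524, 0.2231]
tcp_rot: [[0.794, -0.608, -0.009], [-0.608, -0.794, -0.004], [-0.005, 0.008, -1.0]]
contact_force: [-0.3, -1.3, -2.8]
finger_gap: 0.0219
```

```bash
python3 plan.py .563 .1555 .226 -37.4 1
```

```text
t 7.3333 p [0.5609 0.1524 0.2231] phi -37.48 tiltz [-0.0091 -0.0036] F [-0.35 -1.32 -2.77] T [-0.078  0.149 -0.067] gap 0.0219 q [ 9.7  9.3 71.8 -0.1 99.5 47.1]
total tool rot [ 0.0083  0.005  -0.0014] tool shift/40mm [-0.006 -0.092 -0.074]
-0.01 -0.09 -0.07 0.008 0.005 -0.001
```

Emit:
step_arm:
  targets: "0 -0.1 -0.05 0.01 0.006 0; 0 0 0 0 0 0; 0 0 0 0 0 0"

```text
clock: 7.58
eef_pos: [0.563, 0.1538, 0.2253]
tcp_rot: [[0.792, -0.611, 0.001], [-0.611, -0.792, 0.0], [0.001, -0.001, -1.0]]
contact_force: [-0.2, 0.0, -3.1]
finger_gap: 0.0221
```

```bash
python3 plan.py .563 .1555 .220 -37.4 1;python3 - <<'E'
from h import *
a=snap("scene","pics/s3.png")
cv2.imwrite("pics/s3c.png",cv2.resize(a[130:240,280:400],None,fx=5.4,fy=5.4,interpolation=2))
p=robot.observe()["eef_pos"]
for dz in(.1016,):
    f=p-np.array([0,0,dz]);print("expected foot px",proj("scene",f),f, "eye px",proj("scene",[.563,.1555,.1]))
E
```

```text
t 7.5833 p [0.563  0.1538 0.2253] phi -37.63 tiltz [0.0013 0.0004] F [-0.22  0.03 -3.08] T [-0.085  0.072 -0.022] gap 0.0221 q [ 9.7  9.1 71.8  0.  99.1 47.3]
total tool rot [-0.0012 -0.0008 -0.004 ] tool shift/40mm [-0.026 -0.032  0.133]
-0.03 -0.03 0.13 -0.001 -0.001 -0.004
expected foot px [347.03106586 186.67478422] [0.5631444  0.15390218 0.12395035] eye px [347.04088798 191.97092456]
```

View pics/s3c.png

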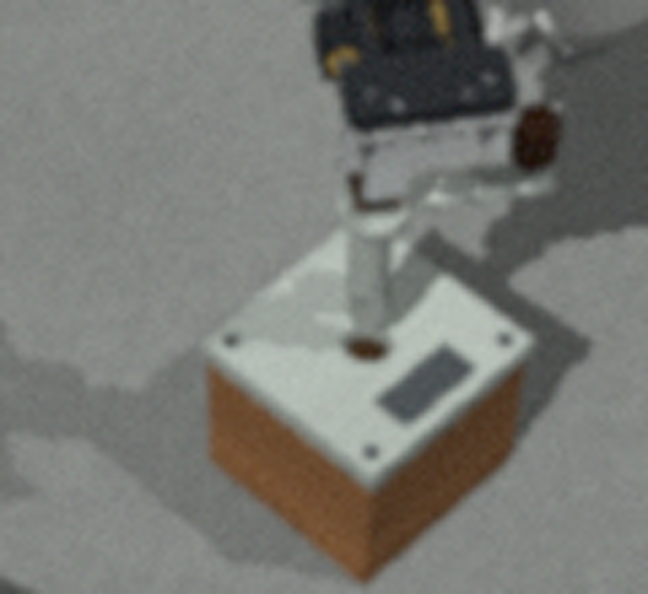

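Run:
```python
from h import *
a=cv2.imread("pics/scene0.png");c=cv2.imread("pics/s3.png")
g=cv2.cvtColor(a,6).astype(int);h=cv2.cvtColor(c,6).astype(int)
print("eye before");print(g[188:200,338:358])
print("now");print(h[172:200,338:358])
t=cv2.cvtColor(cv2.imread("pics/top0.png"),6).astype(int);print("top eye");print(t[254:268,267:283])
for z in(.1,.088):
  th=np.linspace(0,2*np.pi,13)[:-1];P=[proj("scene",[.563+.0115*np.cos(k),.1555+.0115*np.sin(k),z]) for k in th];print(z,np.min(P,0),np.max(P,0))
  P=[proj("top",[.563+.0115*np.cos(k),.1555+.0115*np.sin(k),z]) for k in th];print(np.min(P,0),np.max(P,0))
```

```text
eye before
[[180 181 181 180 181 181 178 180 179 181 186 182 184 182 178 181 182 183
  181 181]
 [179 182 177 179 179 179 179 177 181 180 191 192 189 184 186 183 180 179
  181 181]
 [180 180 178 178 174 172 170 161 156 157 166 173 178 179 181 182 178 183
  182 182]
 [177 179 178 175 170 156 149 131 126 127 131 141 149 161 173 182 183 182
  179 183]
 [180 178 176 176 166 149 120 102  97  96  97 111 122 138 159 172 181 179
  181 180]
 [179 177 181 180 167 136  98  71  62  62  66  74  91 114 137 170 177 182
  179 178]
 [176 176 177 178 174 136  90  56  53  43  46  40  59  98 134 168 176 179
  179 179]
 [176 179 179 178 176 153 118  83  65  51  47  52  66 107 148 174 177 178
  183 175]
 [177 177 179 177 181 174 157 130 107  93  90  94 112 142 169 177 181 182
  177 163]
 [178 180 176 177 180 181 176 165 156 151 151 152 160 168 178 180 180 175
  154 125]
 [178 180 179 177 180 178 178 175 173 174 174 174 176 176 180 181 174 154
  121  96]
 [178 181 178 175 177 177 179 180 179 176 175 176 179 178 182 171 154 122
   94  76]]
now
[[135 135 135 136 149 152 147 144 151 158 174 175 177 168 156 13
[... 2797 characters left out ...]
85 185 186 175 140  86  42  30  38  42  51  88 139 171 183 182]
 [185 185 184 179 150  99  54  35  42  46  61 103 149 176 182 181]
 [182 183 183 183 165 126  82  58  56  63  86 127 163 180 183 183]
 [183 182 184 184 176 154 124 102  96 105 127 154 175 182 183 181]
 [183 182 182 181 181 175 162 149 147 154 165 176 181 181 181 180]
 [181 181 181 182 183 182 180 176 176 176 180 182 181 182 180 180]
 [182 181 182 182 182 183 183 183 184 183 182 183 182 181 180 181]]
0.1 [342.73209601 188.57410807] [351.35872263 195.39786598]
[270.97473385 256.63061983] [278.77855088 264.42939228]
0.088 [342.59036316 191.37354851] [351.15292041 198.1713358 ]
[271.40215129 256.9185776 ] [279.14449017 264.65627479]
```

The eye is confirmed in both views to within about 1 px. The shaft sits about 1 mm to the right of the eye in the scene picture (347.9 against 347.4), so I'll nudge it and descend slowly.

Emit:
step_arm:
  targets: "-0.03 -0.02 0.1 0 0 0; 0 0 0.1 0 0 0; 0 0 0.1 0 0 0; 0 0 0.1 0 0 0; 0 0 0 0 0 0; 0 0 0 0 0 0"

```text
clock: 8.13
eef_pos: [0.5625, 0.1553, 0.2083]
tcp_rot: [[0.792, -0.611, 0.002], [-0.611, -0.792, 0.001], [0.001, -0.002, -1.0]]
contact_force: [1.1, -1.3, -2.4]
finger_gap: 0.022
```

```bash
python3 plan.py .5625 .155 .204 -37.5 1
```

```text
t 8.1333 p [0.5625 0.1553 0.2083] phi -37.63 tiltz [0.0023 0.0006] F [ 1.07 -1.25 -2.42] T [-0.166  0.104  0.007] gap 0.022 q [ 9.9  9.2 73.6  0.  97.1 47.5]
total tool rot [-0.0019 -0.0015 -0.0023] tool shift/40mm [0.003 0.006 0.107]
0.00 0.01 0.11 -0.002 -0.001 -0.002
```

Well aligned. I'll keep going down, watching the force.

Emit:
step_arm:
  targets: "0 0 0.1 -0.002 -0.001 0; 0 0 0.1 0 0 0; 0 0 0.1 0 0 0; 0 0 0.1 0 0 0; 0 0 0 0 0 0"

```text
clock: 8.55
eef_pos: [0.5625, 0.1554, 0.1903]
tcp_rot: [[0.792, -0.61, -0.0], [-0.61, -0.792, -0.0], [-0.0, 0.0, -1.0]]
contact_force: [1.5, 0.4, -3.1]
finger_gap: 0.0219
```

```bash
python3 plan.py .5625 .155 .165 -37.5 1
```

```text
t 8.55 p [0.5625 0.1554 0.1903] phi -37.62 tiltz [-0.0003 -0.0003] F [ 1.52  0.43 -3.06] T [-0.007  0.082 -0.024] gap 0.0219 q [ 9.9  9.5 75.2 -0.  95.3 47.5]
total tool rot [ 0.0004  0.     -0.002 ] tool shift/40mm [0.006 0.009 0.633]
0.01 0.01 0.63 0.000 0.000 -0.002
```

The foot is inside the eye with no contact force. I'll lower it to the drive top (TCP ≈ 0.149).

Emit:
step_arm:
  targets: "0 0 0.12 0 0 0; 0 0 0.12 0 0 0; 0 0 0.12 0 0 0; 0 0 0.12 0 0 0; 0 0 0.12 0 0 0; 0 0 0.1 0 0 0; 0 0 0 0 0 0"

```text
clock: 9.13
eef_pos: [0.5623, 0.1556, 0.1589]
tcp_rot: [[0.792, -0.61, -0.001], [-0.61, -0.792, -0.0], [-0.001, 0.001, -1.0]]
contact_force: [-0.2, -0.4, -2.6]
finger_gap: 0.0217
```

```bash
python3 plan.py .5625 .155 .15 -37.5 1
```

```text
t 9.1333 p [0.5623 0.1556 0.1589] phi -37.61 tiltz [-0.0009 -0.    ] F [-0.19 -0.35 -2.64] T [ 0.081  0.064 -0.003] gap 0.0217 q [ 9.9 10.  78.2  0.  91.8 47.5]
total tool rot [ 0.0006  0.0007 -0.0019] tool shift/40mm [0.013 0.008 0.221]
0.01 0.01 0.22 0.001 0.001 -0.002
```

Emit:
step_arm:
  targets: "0 0 0.08 0 0 0; 0 0 0.08 0 0 0; 0 0 0.08 0 0 0; 0 0 0.06 0 0 0; 0 0 0.05 0 0 0"

```text
clock: 9.55
eef_pos: [0.563, 0.1557, 0.1478]
tcp_rot: [[0.792, -0.61, 0.003], [-0.61, -0.792, 0.001], [0.002, -0.002, -1.0]]
contact_force: [-3.0, -0.7, 7.4]
finger_gap: 0.0219
```

```bash
python3 plan.py .5625 .155 .15 -37.5 1
```

```text
t 9.55 p [0.563  0.1557 0.1478] phi -37.61 tiltz [0.0027 0.0006] F [-2.96 -0.72  7.42] T [-0.234  1.069 -0.003] gap 0.0219 q [ 9.9 10.2 79.2  0.  90.4 47.5]
total tool rot [-0.0021 -0.0018 -0.002 ] tool shift/40mm [ 0.001  0.022 -0.054]
0.00 0.02 -0.05 -0.002 -0.002 -0.002
```

Contact at TCP 0.148 with about 10 N, which is the drive top out of line, as expected. Now I'll feel for the square by turning with a slight downward bias.

Emit:
step_arm:
  targets: "0 0.02 0.05 -0.002 -0.002 -0.06; 0 0 0.05 0 0 -0.06; 0 0 0.05 0 0 -0.06; 0 0 0.05 0 0 -0.06"

```text
clock: 9.88
eef_pos: [0.5628, 0.1558, 0.1482]
tcp_rot: [[0.919, -0.395, 0.006], [-0.395, -0.919, 0.002], [0.004, -0.004, -1.0]]
contact_force: [-2.7, -0.6, 2.7]
finger_gap: 0.0215
```

```bash
python3 plan.py .5625 .1555 .147 -23.9 1
```

```text
t 9.8833 p [0.5628 0.1558 0.1482] phi -23.28 tiltz [0.0057 0.0023] F [-2.71 -0.61  2.68] T [-0.184  0.818 -0.05 ] gap 0.0215 q [ 9.9 10.  79.4  0.1 90.2 33.2]
total tool rot [-0.0044 -0.0043  0.0108] tool shift/40mm [-0.003  0.01   0.03 ]
-0.00 0.01 0.03 -0.004 -0.004 0.011
```

Emit:
step_arm:
  targets: "0 0 0.07 -0.004 -0.004 -0.05; 0 0 0.07 0 0 -0.05; 0 0 0.07 0 0 -0.05; 0 0 0.07 0 0 -0.05"

```text
clock: 10.22
eef_pos: [0.563, 0.1561, 0.1482]
tcp_rot: [[0.981, -0.194, 0.008], [-0.194, -0.981, 0.001], [0.007, -0.003, -1.0]]
contact_force: [-4.0, 0.4, 7.0]
finger_gap: 0.0217
```

```bash
python3 plan.py .5625 .1555 .147 -12 1
```

```text
t 10.2167 p [0.563  0.1561 0.1482] phi -11.21 tiltz [0.0076 0.0013] F [-3.97  0.44  7.02] T [-0.236  1.107 -0.047] gap 0.0217 q [ 9.9 10.  79.5 -0.  90.1 21.2]
total tool rot [-0.0028 -0.0072  0.0138] tool shift/40mm [-0.009  0.018  0.029]
-0.01 0.02 0.03 -0.003 -0.007 0.014
```

Emit:
step_arm:
  targets: "-0.01 0.02 0.07 -0.003 -0.007 -0.05; 0 0 0.07 0 0 -0.05; 0 0 0.07 0 0 -0.05; 0 0 0.07 0 0 -0.05"

```text
clock: 10.55
eef_pos: [0.5628, 0.1561, 0.1482]
tcp_rot: [[1.0, 0.015, 0.008], [0.015, -1.0, 0.002], [0.008, -0.002, -1.0]]
contact_force: [-4.1, -0.9, 6.6]
finger_gap: 0.0217
```

```bash
python3 plan.py .5625 .1555 .147 0 1
```

```text
t 10.55 p [0.5628 0.1561 0.1482] phi 0.85 tiltz [0.0081 0.0017] F [-4.05 -0.93  6.62] T [-0.266  1.046 -0.076] gap 0.0217 q [ 9.9 10.  79.5  0.  90.1  9.1]
total tool rot [-0.0016 -0.0081  0.0148] tool shift/40mm [-0.008  0.016  0.03 ]
-0.01 0.02 0.03 -0.002 -0.008 0.015
```

Emit:
step_arm:
  targets: "-0.02 0.01 0.07 -0.002 -0.01 -0.05; 0 0 0.07 0 0 -0.05; 0 0 0.07 0 0 -0.05; 0 0 0.07 0 0 -0.05"

```text
clock: 10.88
eef_pos: [0.5627, 0.1562, 0.1482]
tcp_rot: [[0.975, 0.223, 0.007], [0.223, -0.975, 0.001], [0.007, 0.001, -1.0]]
contact_force: [-3.2, 0.1, 5.5]
finger_gap: 0.0218
```

```bash
python3 plan.py .5625 .1555 .147 12 1
```

```text
t 10.8833 p [0.5627 0.1562 0.1482] phi 12.9 tiltz [0.0068 0.0008] F [-3.18  0.14  5.51] T [-0.337  0.938 -0.028] gap 0.0218 q [10.  10.  79.4 -0.  90.2 -2.9]
total tool rot [ 0.0007 -0.0068  0.0158] tool shift/40mm [-0.008  0.015  0.029]
-0.01 0.02 0.03 0.001 -0.007 0.016
```

Emit:
step_arm:
  targets: "-0.01 0.01 0.08 0 -0.007 -0.05; 0 0 0.08 0 0 -0.05; 0 0 0.08 0 0 -0.05; 0 0 0.08 0 0 -0.05"

```text
clock: 11.22
eef_pos: [0.5622, 0.156, 0.148]
tcp_rot: [[0.907, 0.422, 0.007], [0.422, -0.907, 0.0], [0.007, 0.003, -1.0]]
contact_force: [-4.8, 0.4, 8.1]
finger_gap: 0.0218
```

```bash
python3 plan.py .5625 .1555 .147 25 1
```

```text
t 11.2167 p [0.5622 0.156  0.148 ] phi 24.95 tiltz [0.0075 0.0003] F [-4.81  0.42  8.09] T [-0.392  1.202 -0.043] gap 0.0218 q [ 10.    9.9  79.5  -0.1  90.1 -15. ]
total tool rot [ 0.0028 -0.0069 -0.0008] tool shift/40mm [0.    0.015 0.026]
0.00 0.01 0.03 0.003 -0.007 -0.001
```

Emit:
step_arm:
  targets: "0 0.01 0.08 0.003 -0.007 -0.05; 0 0 0.08 0 0 -0.05; 0 0 0.08 0 0 -0.05; 0 0 0.08 0 0 -0.05"

```text
clock: 11.55
eef_pos: [0.5618, 0.1558, 0.1479]
tcp_rot: [[0.799, 0.602, 0.006], [0.602, -0.799, 0.001], [0.005, 0.003, -1.0]]
contact_force: [-4.8, -0.4, 8.0]
finger_gap: 0.0214
```

```bash
python3 plan.py .5625 .1555 .147 37 1
```

```text
t 11.55 p [0.5618 0.1558 0.1479] phi 37.01 tiltz [0.0062 0.0005] F [-4.83 -0.36  7.95] T [-0.308  1.12  -0.075] gap 0.0214 q [  9.9   9.9  79.6  -0.   90.1 -27.1]
total tool rot [ 0.0033 -0.0053  0.0002] tool shift/40mm [0.011 0.016 0.022]
0.01 0.02 0.02 0.003 -0.005 0.000
```

Emit:
step_arm:
  targets: "-0.01 0 0.08 0.003 -0.007 -0.05; 0 0 0.08 0 0 -0.05; 0 0 0.08 0 0 -0.05; 0 0 0.08 0 0 -0.05"

```text
clock: 11.88
eef_pos: [0.5615, 0.1557, 0.1477]
tcp_rot: [[0.655, 0.755, 0.007], [0.755, -0.655, -0.0], [0.004, 0.006, -1.0]]
contact_force: [-4.1, 0.1, 7.0]
finger_gap: 0.0219
```

```bash
python3 plan.py .5625 .1555 .147 50 1
```

```text
t 11.8833 p [0.5615 0.1557 0.1477] phi 49.06 tiltz [ 0.007  -0.0005] F [-4.09  0.12  6.97] T [-0.248  1.136 -0.036] gap 0.0219 q [ 10.    9.9  79.7  -0.1  90.1 -39.1]
total tool rot [ 0.0056 -0.0042 -0.0165] tool shift/40mm [0.013 0.022 0.019]
0.01 0.02 0.02 0.006 -0.004 -0.016
```

Emit:
step_arm:
  targets: "0 0 0.06 0.003 -0.004 -0.05; 0 0 0.06 0 0 -0.05; 0 0 0.06 0 0 -0.05; 0 0 0.06 0 0 -0.05"

```text
clock: 12.22
eef_pos: [0.5614, 0.1559, 0.148]
tcp_rot: [[0.483, 0.875, 0.008], [0.876, -0.483, -0.001], [0.004, 0.008, -1.0]]
contact_force: [-2.5, -0.1, 5.7]
finger_gap: 0.0219
```

```bash
python3 plan.py .5625 .1555 .147 50 1
python3 - <<'E'
from h import *
a=snap("scene","pics/s4.png");b=snap("top","pics/t4.png")
cv2.imwrite("pics/s4c.png",np.hstack([cv2.resize(a[130:240,290:400],None,fx=3.6,fy=3.6,interpolation=2),cv2.resize(b[205:315,220:330],None,fx=3.6,fy=3.6,interpolation=2)]))
E
```

```text
t 12.2167 p [0.5614 0.1559 0.148 ] phi 61.11 tiltz [ 0.0083 -0.0006] F [-2.46 -0.08  5.73] T [-0.204  0.848 -0.018] gap 0.0219 q [ 10.    9.8  79.7  -0.1  90.  -51.1]
total tool rot [ 0.0072 -0.0042  0.1939] tool shift/40mm [0.004 0.029 0.024]
0.00 0.03 0.02 0.007 -0.004 0.194
```

View pics/s4c.png

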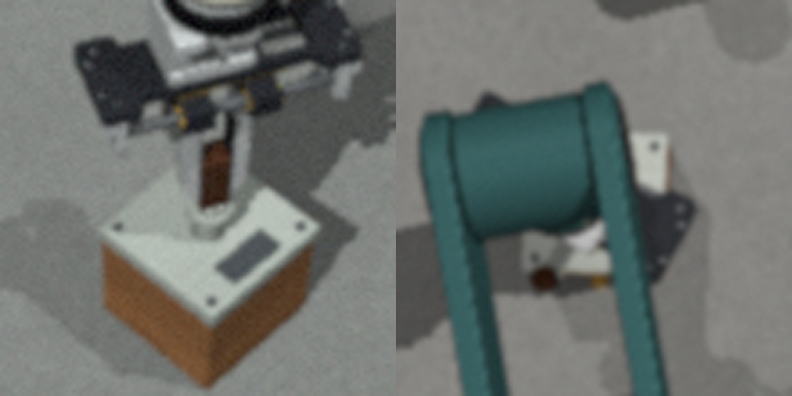

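The crank is upright in the eye with its collar about 22 mm above the plate (left panel ~(208,215)), after 99° of turning without a drop. There's a steady side force of about -4 N in x and a 0.4° tilt, so the square is probably off-centre by more than the 1 mm play. I'll lift off slightly, straighten, and centre by feel.

Emit:
step_arm:
  targets: "0 0 -0.08 0.007 -0.004 0; 0 0 0 0 0 0; 0 0 0 0 0 0"

```text
clock: 12.57
eef_pos: [0.5621, 0.156, 0.1526]
tcp_rot: [[0.485, 0.875, 0.003], [0.875, -0.485, -0.0], [0.001, 0.003, -1.0]]
contact_force: [-0.4, 0.3, -2.8]
finger_gap: 0.0215
```

```bash
python3 plan.py .5625 .1555 .150 61 1;cat > st.py <<'E'
from h import *
s=robot.observe();Rm=s["tcp_rot"];print(s["eef_pos"].round(4),"phi",np.degrees(np.arctan2(Rm[1,0],Rm[0,0])).round(1),Rm[:2,2].round(4),s["contact_force"].round(2),s["wrist_torque"].round(2))
p=s["eef_pos"];z=Rm[:,2];print("foot",(p+z*.1016).round(4))
E
python3 st.py
```

```text
t 12.5667 p [0.5621 0.156  0.1526] phi 61.02 tiltz [ 0.0028 -0.0003] F [-0.41  0.31 -2.82] T [-0.012 -0.01   0.02 ] gap 0.0215 q [ 10.   10.   78.9  -0.   90.9 -51.1]
total tool rot [ 0.0026 -0.001   0.0003] tool shift/40mm [-0.005  0.014  0.066]
-0.01 0.01 0.07 0.003 -0.001 0.000
[0.5621 0.156  0.1526] phi 61.0 [ 0.0028 -0.0003] [-0.41  0.31 -2.82] [-0.01 -0.01  0.02]
foot [0.5624 0.1559 0.051 ]
```

Free and straight now. I'll probe world +x.

Emit:
step_arm:
  targets: "0.015 0.026 0 0.002 0 0; 0.015 0.026 0 0 0 0; 0.015 0.026 0 0 0 0"

```text
clock: 12.82
eef_pos: [0.5634, 0.1565, 0.1515]
tcp_rot: [[0.484, 0.875, -0.006], [0.875, -0.484, 0.001], [-0.002, -0.006, -1.0]]
contact_force: [-3.3, 0.9, -0.8]
finger_gap: 0.0216
```

```bash
python3 st.py
```

```text
[0.5634 0.1565 0.1515] phi 61.0 [-0.0062  0.0015] [-3.35  0.91 -0.84] [ 0.01  0.88 -0.01]
foot [0.5628 0.1567 0.0499]
```

Emit:
step_arm:
  targets: "0.015 0.026 0 0 0 0; 0.015 0.026 0 0 0 0"

```text
clock: 12.98
eef_pos: [0.5638, 0.1567, 0.1508]
tcp_rot: [[0.484, 0.875, -0.012], [0.875, -0.484, 0.001], [-0.005, -0.011, -1.0]]
contact_force: [-4.9, -0.0, 0.7]
finger_gap: 0.0219
```

```bash
python3 st.py
```

```text
[0.5638 0.1567 0.1508] phi 61.1 [-0.0121  0.0011] [-4.89 -0.05  0.65] [0.02 1.19 0.04]
foot [0.5626 0.1568 0.0492]
```

Emit:
step_arm:
  targets: "-0.015 -0.026 -0.03 -0.011 0.005 0; -0.015 -0.026 0 0 0 0; -0.015 -0.026 0 0 0 0; -0.015 -0.026 0 0 0 0; 0 0 0 0 0 0"

```text
clock: 13.4
eef_pos: [0.5618, 0.1561, 0.1512]
tcp_rot: [[0.484, 0.875, 0.008], [0.875, -0.484, -0.001], [0.003, 0.008, -1.0]]
contact_force: [-0.1, -0.0, -2.4]
finger_gap: 0.0217
```

```bash
python3 st.py
```

```text
[0.5618 0.1561 0.1512] phi 61.0 [ 0.0081 -0.0009] [-0.09 -0.02 -2.36] [-0.03 -0.02 -0.02]
foot [0.5627 0.156  0.0496]
```

Emit:
step_arm:
  targets: "-0.015 -0.026 0 0 0 0; -0.015 -0.026 0 0 0 0"

```text
clock: 13.57
eef_pos: [0.5601, 0.1558, 0.1513]
tcp_rot: [[0.485, 0.875, 0.01], [0.875, -0.485, -0.001], [0.004, 0.009, -1.0]]
contact_force: [-0.5, -0.4, -2.3]
finger_gap: 0.0219
```

```bash
python3 st.py
```

```text
[0.5601 0.1558 0.1513] phi 61.0 [ 0.01  -0.001] [-0.48 -0.43 -2.26] [ 0.   -0.15 -0.02]
foot [0.5611 0.1557 0.0497]
```

Emit:
step_arm:
  targets: "-0.015 -0.026 0 0.009 -0.004 0; -0.01 -0.02 0 0 0 0"

```text
clock: 13.73
eef_pos: [0.5597, 0.1562, 0.1518]
tcp_rot: [[0.485, 0.875, 0.005], [0.875, -0.485, 0.001], [0.003, 0.004, -1.0]]
contact_force: [1.7, 1.1, -3.6]
finger_gap: 0.0216
```

```bash
python3 st.py
```

```text
[0.5597 0.1562 0.1518] phi 61.0 [0.0049 0.001 ] [ 1.7   1.12 -3.62] [ 0.03 -0.55 -0.03]
foot [0.5602 0.1563 0.0502]
```

Emit:
step_arm:
  targets: "-0.01 -0.02 0 0 0 0; -0.01 -0.02 0 0 0 0"

```text
clock: 13.9
eef_pos: [0.5594, 0.1562, 0.1519]
tcp_rot: [[0.485, 0.875, 0.008], [0.875, -0.485, 0.001], [0.005, 0.007, -1.0]]
contact_force: [3.8, 0.5, -3.8]
finger_gap: 0.0215
```

```bash
python3 st.py
```

```text
[0.5594 0.1562 0.1519] phi 61.0 [0.0083 0.0012] [ 3.81  0.46 -3.78] [ 0.07 -0.88  0.01]
foot [0.5602 0.1563 0.0503]
```

x walls felt at 0.5600 and 0.5630, so the centre is 0.5615 and the 3.0 mm play matches the drawing. Now y.

Emit:
step_arm:
  targets: "0.026 0.046 0 0.006 -0.005 0; 0.02 -0.01 0 0 0 0; 0.02 -0.01 0 0 0 0; 0.02 -0.01 0 0 0 0"

```text
clock: 14.23
eef_pos: [0.5601, 0.158, 0.1518]
tcp_rot: [[0.485, 0.874, -0.005], [0.874, -0.485, -0.003], [-0.005, -0.003, -1.0]]
contact_force: [1.0, -2.4, -2.4]
finger_gap: 0.0216
```

```bash
python3 st.py
```

```text
[0.5601 0.158  0.1518] phi 61.0 [-0.0048 -0.0028] [ 0.98 -2.38 -2.44] [-0.62 -0.31  0.02]
foot [0.5596 0.1577 0.0502]
```

Emit:
step_arm:
  targets: "0.02 -0.01 0 0 0 0; 0.02 -0.01 0 0 0 0"

```text
clock: 14.4
eef_pos: [0.5603, 0.1586, 0.1518]
tcp_rot: [[0.486, 0.874, -0.005], [0.874, -0.486, -0.006], [-0.007, -0.001, -1.0]]
contact_force: [0.9, -2.0, -3.1]
finger_gap: 0.0218
```

```bash
python3 st.py
```

```text
[0.5603 0.1586 0.1518] phi 60.9 [-0.0047 -0.0059] [ 0.93 -1.98 -3.14] [-0.47 -0.27 -0.01]
foot [0.5598 0.158  0.0502]
```

Emit:
step_arm:
  targets: "-0.01 0.04 0 -0.001 0.007 0; 0 0 0 0 0 0; 0 0 0 0 0 0"

```text
clock: 14.65
eef_pos: [0.5609, 0.1584, 0.1517]
tcp_rot: [[0.485, 0.874, -0.002], [0.874, -0.485, 0.002], [0.001, -0.003, -1.0]]
contact_force: [0.3, -1.0, -2.6]
finger_gap: 0.0217
```

```bash
python3 st.py
```

```text
[0.5609 0.1584 0.1517] phi 61.0 [-0.0017  0.0023] [ 0.32 -1.03 -2.58] [-0.08 -0.08 -0.01]
foot [0.5607 0.1587 0.0501]
```

Emit:
step_arm:
  targets: "-0.015 0.025 0 0 0 0; -0.022 0.012 0 0 0 0; -0.022 0.012 0 0 0 0; -0.022 0.012 0 0 0 0; 0 0 0 0 0 0"

```text
clock: 15.07
eef_pos: [0.5608, 0.1555, 0.1516]
tcp_rot: [[0.485, 0.875, -0.003], [0.875, -0.485, 0.005], [0.003, -0.005, -1.0]]
contact_force: [-0.2, -0.1, -2.4]
finger_gap: 0.0219
```

```bash
python3 st.py
```

```text
[0.5608 0.1555 0.1516] phi 61.0 [-0.0029  0.0054] [-0.18 -0.1  -2.36] [ 0.03 -0.09  0.  ]
foot [0.5605 0.156  0.05  ]
```

Emit:
step_arm:
  targets: "-0.022 0.012 0 0 0 0; -0.022 0.012 0 0 0 0"

```text
clock: 15.23
eef_pos: [0.5608, 0.1551, 0.1516]
tcp_rot: [[0.484, 0.875, -0.003], [0.875, -0.484, 0.009], [0.007, -0.007, -1.0]]
contact_force: [1.2, 3.4, -3.5]
finger_gap: 0.0215
```

```bash
python3 st.py
```

```text
[0.5608 0.1551 0.1516] phi 61.1 [-0.0026  0.0091] [ 1.18  3.4  -3.54] [ 0.75 -0.08  0.02]
foot [0.5605 0.156  0.05  ]
```

y walls at about 0.1556 and 0.1585, so the eye centre by feel is (0.5615, 0.157). Going there.

Emit:
step_arm:
  targets: "0.05 -0.01 0 -0.007 -0.007 0; 0 0 0 0 0 0; 0 0 0 0 0 0"

```text
clock: 15.48
eef_pos: [0.5614, 0.1561, 0.1516]
tcp_rot: [[0.484, 0.875, -0.0], [0.875, -0.484, -0.004], [-0.003, 0.002, -1.0]]
contact_force: [0.8, -0.5, -2.5]
finger_gap: 0.0219
```

```bash
python3 plan.py .5615 .157 .149 61 1
```

```text
t 15.4833 p [0.5614 0.1561 0.1516] phi 61.03 tiltz [-0.     -0.0037] F [ 0.8  -0.46 -2.45] T [-0.022 -0.027  0.006] gap 0.0219 q [ 10.1  10.1  78.9  -0.2  91.  -50.9]
total tool rot [0.0018 0.0032 0.0006] tool shift/40mm [ 0.021 -0.008  0.065]
0.02 -0.01 0.06 0.002 0.003 0.001
```

Emit:
step_arm:
  targets: "0.02 -0.01 0.06 0.002 0.003 0; 0 0 0.05 0 0 0; 0 0 0.04 0 0 0.04; 0 0 0.04 0 0 0.04"

```text
clock: 15.82
eef_pos: [0.5622, 0.1571, 0.1478]
tcp_rot: [[0.555, 0.832, 0.004], [0.832, -0.555, 0.0], [0.002, 0.003, -1.0]]
contact_force: [-1.4, 0.3, 3.2]
finger_gap: 0.0216
```

```bash
python3 plan.py .5615 .157 .148 55 1
```

```text
t 15.8167 p [0.5622 0.1571 0.1478] phi 56.32 tiltz [0.0038 0.0004] F [-1.43  0.29  3.19] T [0.065 0.475 0.003] gap 0.0216 q [ 10.1  10.1  79.3  -0.   90.3 -46.3]
total tool rot [ 0.0029 -0.0024  0.023 ] tool shift/40mm [-0.012 -0.013 -0.005]
-0.01 -0.01 -0.00 0.003 -0.002 0.023
```

Emit:
step_arm:
  targets: "-0.012 -0.016 0.05 0.003 -0.002 0.04; -0.005 -0.005 0.05 0.001 -0.001 0.04; -0.005 -0.005 0.05 0.001 -0.001 0.04"

```text
clock: 16.07
eef_pos: [0.5627, 0.1576, 0.148]
tcp_rot: [[0.655, 0.756, 0.006], [0.756, -0.655, 0.002], [0.005, 0.003, -1.0]]
contact_force: [-1.5, 0.5, 4.0]
finger_gap: 0.0218
```

```bash
python3 plan.py .5615 .157 .148 46 1
```

```text
t 16.0667 p [0.5627 0.1576 0.148 ] phi 49.1 tiltz [0.0057 0.0023] F [-1.52  0.53  4.01] T [0.063 0.551 0.   ] gap 0.0218 q [ 10.   10.1  79.4   0.1  90.2 -39.1]
total tool rot [ 0.0026 -0.0055  0.0542] tool shift/40mm [-0.031 -0.013 -0.   ]
-0.03 -0.01 -0.00 0.003 -0.006 0.054
```

Emit:
step_arm:
  targets: "-0.01 -0.01 0.05 0.002 -0.002 0.04; -0.005 -0.005 0.05 0.001 -0.001 0.04; -0.005 -0.005 0.05 0.001 -0.001 0.04"

```text
clock: 16.32
eef_pos: [0.5625, 0.1581, 0.1481]
tcp_rot: [[0.744, 0.668, 0.006], [0.668, -0.745, 0.004], [0.007, 0.001, -1.0]]
contact_force: [-2.1, 0.1, 4.5]
finger_gap: 0.022
```

```bash
python3 plan.py .5615 .157 .148 40 1
```

```text
t 16.3167 p [0.5625 0.1581 0.1481] phi 41.88 tiltz [0.0059 0.0042] F [-2.1   0.13  4.47] T [-0.049  0.494 -0.016] gap 0.022 q [ 10.   10.1  79.4   0.2  90.2 -31.9]
total tool rot [ 0.0007 -0.0072  0.0329] tool shift/40mm [-0.036  0.003  0.001]
-0.04 0.00 0.00 0.001 -0.007 0.033
```

Emit:
step_arm:
  targets: "-0.045 0.005 0.05 0.001 -0.008 0.03; -0.015 0 0.05 0 -0.002 0.03; -0.01 0 0.05 0 -0.002 0.03"

```text
clock: 16.57
eef_pos: [0.5619, 0.1573, 0.1454]
tcp_rot: [[0.804, 0.594, 0.002], [0.594, -0.804, 0.001], [0.002, 0.001, -1.0]]
contact_force: [-1.0, 1.0, -3.0]
finger_gap: 0.0217
```

```bash
python3 plan.py .5615 .157 .148 35 1
```

```text
t 16.5667 p [0.5619 0.1573 0.1454] phi 36.46 tiltz [0.0019 0.0006] F [-0.96  1.05 -2.98] T [0.136 0.169 0.04 ] gap 0.0217 q [ 10.1  10.2  79.5   0.   90.2 -26.4]
total tool rot [ 0.0006 -0.0019  0.0254] tool shift/40mm [-0.012  0.001 -0.064]
-0.01 0.00 -0.06 0.001 -0.002 0.025
```

It is dropping: z fell to 0.1454 with no upward force at φ≈36.5°. I'll go straight down without turning.

Emit:
step_arm:
  targets: "-0.01 0 0.06 0 -0.002 0; 0 0 0.08 0 0 0; 0 0 0.08 0 0 0; 0 0 0.08 0 0 0"

```text
clock: 16.9
eef_pos: [0.5615, 0.1571, 0.1326]
tcp_rot: [[0.804, 0.595, 0.0], [0.595, -0.804, -0.0], [0.0, 0.0, -1.0]]
contact_force: [1.2, -0.2, -1.2]
finger_gap: 0.0222
```

```bash
python3 plan.py .5615 .157 .127 36 1
```

```text
t 16.9 p [0.5615 0.1571 0.1326] phi 36.52 tiltz [ 0.0003 -0.0002] F [ 1.21 -0.25 -1.17] T [ 0.082 -0.032  0.036] gap 0.0222 q [ 10.1  10.6  80.6  -0.   88.8 -26.5]
total tool rot [ 0.0004 -0.0001  0.0091] tool shift/40mm [-0.001  0.002  0.139]
-0.00 0.00 0.14 0.000 -0.000 0.009
```

Emit:
step_arm:
  targets: "0 0 0.06 0 0 0; 0 0 0.06 0 0 0; 0 0 0.05 0 0 0; 0 0 0.04 0 0 0"

```text
clock: 17.23
eef_pos: [0.5615, 0.157, 0.1266]
tcp_rot: [[0.803, 0.596, 0.001], [0.596, -0.803, 0.0], [0.001, 0.001, -1.0]]
contact_force: [-2.1, 0.5, 3.8]
finger_gap: 0.0219
```

```bash
python3 plan.py .5615 .157 .127 36.5 1
```

```text
t 17.2333 p [0.5615 0.157  0.1266] phi 36.58 tiltz [0.0014 0.    ] F [-2.05  0.51  3.79] T [ 0.051  0.649 -0.019] gap 0.0219 q [ 10.1  10.7  81.1  -0.   88.1 -26.5]
total tool rot [ 0.0008 -0.0011  0.0014] tool shift/40mm [-0.     0.001 -0.011]
-0.00 0.00 -0.01 0.001 -0.001 0.001
```

Contact at TCP 0.1266, exactly the predicted home height. Releasing.

Emit:
step_arm:
  targets: "0 0 -0.01 0 0 0; 0 0 0 0 0 0; 0 0 0 0 0 0; 0 0 0 0 0 0; 0 0 0 0 0 0; 0 0 0 0 0 0"
  fingers: -1

```text
clock: 17.73
eef_pos: [0.5632, 0.1564, 0.1287]
tcp_rot: [[0.803, 0.596, 0.007], [0.596, -0.803, -0.001], [0.005, 0.005, -1.0]]
contact_force: [-0.4, 0.2, 0.2]
finger_gap: 0.0583
```

Emit:
step_arm:
  targets: "0 0 0 0 0 0; 0 0 0 0 0 0; 0 0 0 0 0 0; 0 0 0 0 0 0"

```text
clock: 18.07
eef_pos: [0.5631, 0.1563, 0.1282]
tcp_rot: [[0.803, 0.596, 0.006], [0.596, -0.803, -0.001], [0.004, 0.004, -1.0]]
contact_force: [0.5, -1.1, -0.1]
finger_gap: 0.0847
```

Emit:
step_arm:
  targets: "0 0 -0.2 0 0 0; 0 0 -0.4 0 0 0; 0 0 -0.5 0 0 0; 0 0 -0.5 0 0 0; 0 0 -0.5 0 0 0; 0 0 -0.5 0 0 0; 0 0 -0.4 0 0 0; 0 0 0 0 0 0"

```text
clock: 18.73
eef_pos: [0.5612, 0.1563, 0.2549]
tcp_rot: [[0.803, 0.596, 0.003], [0.596, -0.803, -0.002], [0.001, 0.003, -1.0]]
contact_force: [-0.2, 0.6, 0.4]
finger_gap: 0.0938
```

```bash
python3 plan.py .40 .0 .26 36.5 6
```

```text
t 18.7333 p [0.5612 0.1563 0.2549] phi 36.57 tiltz [ 0.0027 -0.0016] F [-0.17  0.63  0.4 ] T [-0.036  0.016  0.069] gap 0.0938 q [ 1.010e+01  8.900e+00  6.870e+01 -1.000e-01  1.023e+02 -2.650e+01]
total tool rot [ 0.0029 -0.0012  0.0013] tool shift/40mm [-5.564  0.738 -0.131]
-0.93 0.12 -0.02 0.000 -0.000 0.000; -0.93 0.12 -0.02 0.000 -0.000 0.000; -0.93 0.12 -0.02 0.000 -0.000 0.000; -0.93 0.12 -0.02 0.000 -0.000 0.000; -0.93 0.12 -0.02 0.000 -0.000 0.000; -0.93 0.12 -0.02 0.000 -0.000 0.000
```

Clear of the crank. I'll move aside to look; the fingers are at z ≈ 0.25, above everything.

Emit:
step_arm:
  targets: "-0.5 0.1 -0.1 0 0 0; -0.8 0.1 -0.05 0 0 0; -0.8 0.1 -0.05 0 0 0; -0.8 0.1 0 0 0 0; -0.8 0.1 0 0 0 0; -0.6 0.1 0 0 0 0; 0 0 0 0 0 0; 0 0 0 0 0 0"

```text
clock: 19.4
eef_pos: [0.432, 0.0309, 0.2595]
tcp_rot: [[0.802, 0.598, 0.002], [0.598, -0.802, -0.002], [0.001, 0.003, -1.0]]
contact_force: [0.6, -1.0, -0.7]
finger_gap: 0.0941
```

Run:
```python
from h import *
a=snap("scene","pics/s5.png");b=snap("top","pics/t5.png")
cv2.imwrite("pics/s5c.png",np.hstack([cv2.resize(a[130:240,290:400],None,fx=3.6,fy=3.6,interpolation=2),cv2.resize(b[205:315,220:330],None,fx=3.6,fy=3.6,interpolation=2)]))
```

```text
(no output)
```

View pics/s5c.png

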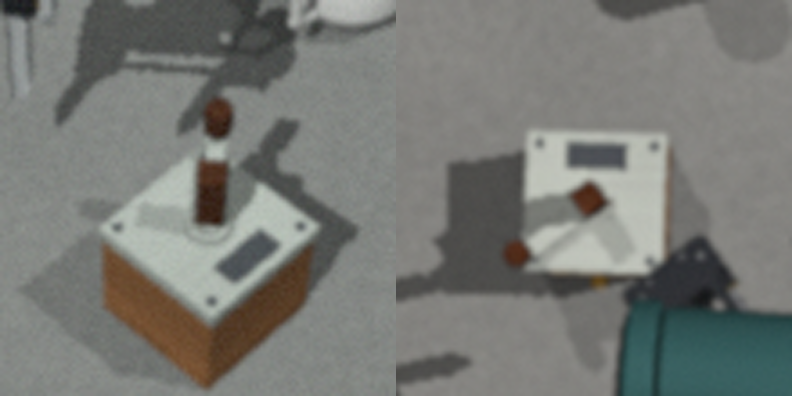

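View pics/s5.png

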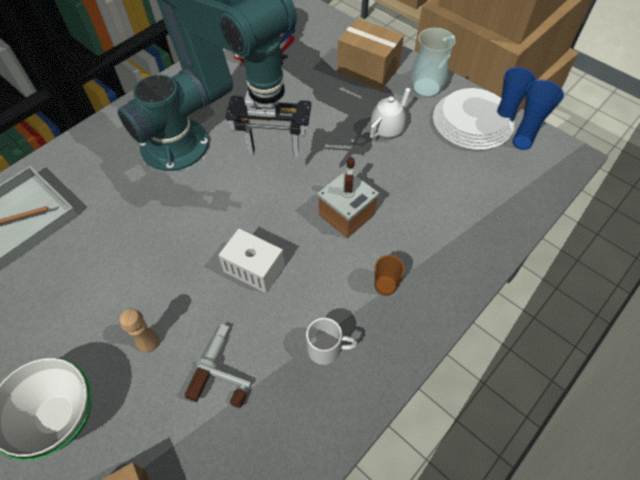

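The crank stands upright with its collar on the plate (left panel ~(210,228)), and the other things are where they were. One numeric height check before I hand in.

Run:
```python
from h import *
a=cv2.imread("pics/scene0.png");f=cv2.imread("pics/s5.png")
d=cv2.absdiff(cv2.GaussianBlur(a,(3,3),0),cv2.GaussianBlur(f,(3,3),0)).max(2)
for n,(x0,y0,x1,y1) in dict(teapot=(365,90,412,140),tumbler=(372,252,406,296),mug=(304,317,358,364),pepper=(118,306,160,354)).items(): print(n,"median diff",np.median(d[y0:y1,x0:x1]),np.percentile(d[y0:y1,x0:x1],98))
for n,roi in(("scene",(335,172,360,197)),("top",(378-110,250,292,270))):
    im=cv2.imread("pics/s5.png" if n=="scene" else "pics/t5.png").astype(int);x0,y0,x1,y1=roi
    m=((im[...,2]-im[...,0]>22)&(im[...,2]<140)).astype(np.uint8);k=np.zeros_like(m);k[y0:y1,x0:x1]=m[y0:y1,x0:x1]
    c=cv2.connectedComponentsWithStats(k);i=1+np.argmax(c[2][1:,4]);print(n,"grip",c[3][i],c[2][i])
print("expect home/stuck: scene grip centre",proj("scene",[.562,.156,.139]),proj("scene",[.562,.156,.161]),"top",proj("top",[.562,.156,.164]),proj("top",[.562,.156,.186]))
robot.finish_job()
s=robot.observe();print(s["clock"],s["contact_force"])
```

```text
teapot median diff 7.0 51.0
tumbler median diff 5.0 7.0
mug median diff 5.0 8.0
pepper median diff 5.0 8.0
scene grip [348.27586207 182.50862069] [345 175   8  17 116]
top grip [273.01960784 259.90196078] [269 256   9   9  51]
expect home/stuck: scene grip centre [347.45648018 182.30043149] [347.7956477  176.81660395] top [272.47223685 259.43736169] [271.65775274 258.91600562]
the job is handed in; nothing more can be done
the job is handed in; nothing more can be done
```

The crank is home in the mill and released, and I handed the job in at about 19.5 s of the 58 s allowed. No verdict is reported.

**What I did:** I lifted the crank out of the white stand and put it down through the mill's eye. The first 99° of turning found nothing, because the shaft was about 1.5–2 mm off-centre. I then felt for the eye's walls: 3 mm of play, with the centre at (0.5615, 0.157) m. From there I straightened the crank and turned it back with a light press. The square end dropped in after about 25°, and I opened the gripper and moved the arm clear.

**Last checks:**
- **Height:** the crank met firm contact at a tool height of 0.1266 m, exactly the predicted home height. In the scene picture the grip's row is 182.5. Home would be 182.3; stuck out of line would be 176.8.
- **Other things:** the tumbler, mug and pepper mill show only image noise between the first and last pictures. The teapot area shows some change (98th percentile 51). I put this down to the arm's shadow there, since the pot sits in the same place.
- **Disagreement:** the eye centre from the cameras, (0.563, 0.1555), was about 2 mm from the one I felt. That is within the calibration limit, and I used the felt one.

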